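# Close up the dry box: seat the cartridge, shut the hatch, draw it tight

### The job

Make the dry box airtight again: push its desiccant cartridge fully home along the dovetail until the sprung catch clicks in behind it, swing the open hatch down onto its gasket, and turn the T-handle clockwise all the way so that the latch draws the hatch tight. Leave the probe card and the tweezers in front of the box where they are.

Things in the scene. Friction and masses are not known exactly. Their poses are not given: they have to be found in the camera images.
- dry_box: grey metal case bolted to the table, 180 (x) x 150 (y) x 95 mm (z), open on top under a hinged hatch. Origin at the centre of its underside; its x points from its near end (two short brass gas fittings) to its far end, y to its left wall, z up; it starts turned by up to 0.2 rad either way. Walls 12 mm thick, inside 156 x 126 mm, inner deck 30 mm above the table, two low rails (top 43 mm above the table) along x at y = +-34 mm. All offsets below are in this frame
- cartridge (a joint): the desiccant cartridge, an aluminium plate 82 x 52 x 10 mm with a white block on its far half, sliding along the case's x on the dovetail on the deck: metres drawn out towards -x, 0 = fully home against the stop; starts 0.034 to 0.044. Sliding takes about 2 N, plus about 3 N over the last 25 mm, where a lug on its left side pushes down the sprung catch. Under 0.003 with the catch up is fully home
- tab (a point): middle of the near face of the cartridge's upright tab, 4 mm below the tab's top. The tab is 10 mm thick (x), 34 mm wide (y, centred on y = 0), its top 64 mm above the table, the plate's top 41 mm; near face at x = 19 mm when home, this point then at (19, 0, 60) mm. Push it towards +x, or pinch the tab across its 10 mm
- catch (a joint): the sprung catch, a small steel leaf on the deck at the cartridge's left, x = -34 to -1 mm, y = 40 to 51 mm: radians pressed down, 0 = up. The lug presses it down by about 0.14 as it passes over, then it springs back up behind the lug (the click); it may stay a little down while the lug rests on it
- hatch (a joint): the hatch, an aluminium plate 184 (x) x 155 (y) x 8 mm, hinged along the case's right (-y) upper edge: radians of opening. 1.65 to 1.9 at the start (leaning back past upright, outside the right wall), about 0.03 when it lies loosely on the gasket, 0 with the gasket squeezed flat. Its hinge has friction (about 3 N at the free edge) and it stays where it is left; the gasket pushes it back up to about 0.03 unless it is latched
- hatch_hinge (a point): middle of the hatch's hinge line, at (0, -80, 98) mm, on the plate's inner face; the line runs along the case's x
- hatch_edge (a point): middle of the hatch's free edge, on its outer face, 157 mm from the hinge line; the outer face lies 8 mm off the inner face
- t_handle (a joint): the T-handle's turn in radians: 0 = bar along the case's x, latch free (starts 0 to 0.12); grows clockwise seen from above the shut hatch, stop at 1.45 with the bar across the case. The hatch must lie on the gasket and the handle stand under about 0.15 for its tongue to pass the keeper; from about 0.4 the tongue climbs under a ramp and draws the hatch down, about 0.2 N m; from 1.26 it lies on the flat seat and stays
- handle_grip (a point): centre of the T-handle's steel bar, which is 84 mm long, 14 mm wide and 18 mm high, on the turning axis 110 mm from the hinge line and 33 mm off the hatch's inner face; bar's underside 16 mm above the hatch's outer face (a disc 38 mm across and 4 mm high lies round the stem). With the hatch loosely shut it is at about (0, 29, 134) mm and sinks about 3 mm as the latch tightens
- probe_card: flat green probe card, 52 x 78 x 11 mm, lying loose on the table in front of the box; origin at the centre of its underside; leave it
- tweezers_steel: steel wafer tweezers, 14 x 126 x 9 mm, lying loose on the table; origin at the centre of their underside; leave them

How it is judged:
On the way, in this order (a step that is already met when the one before it is completed fails the run):
1. the cartridge is fully home with the catch sprung up behind it, the hatch still open (value of joint cartridge below 0.003 m and value of joint catch below 0.05 rad and value of joint hatch above 0.5 rad), for 0.2 s.
2. the hatch lies on its gasket, the T-handle not yet turned (value of joint hatch below 0.06 rad and value of joint t_handle below 0.5 rad), for 0.1 s.
At the end, for the whole second after the job is handed in: the cartridge is within 3 mm of home with the catch up behind it, the T-handle is turned past 1.25 rad and at rest, and the hatch is drawn down to under 0.014 rad (value of joint cartridge below 0.003 m and value of joint catch below 0.05 rad and value of joint t_handle above 1.25 rad and value of joint hatch below 0.014 rad and velocity of joint t_handle below 0.05 rad/s); the robot touches nothing.
It fails at once if the probe card or the tweezers are shifted by over 20 mm (distance of any of probe_card, tweezers_steel from where it was at the start of the episode above 0.02 m).
It also fails if it takes over 61 s, if anything falls off the work surface, if the arm or the gripper's body presses on something with over 40 N, if the wrist force passes 120 N, or if a joint passes its speed limit or range.

### The arm

A 7-joint arm with a two-finger parallel gripper is mounted at the origin on the work surface; the furniture and walls round the work are solid. World frame = base frame: x ahead of the robot, y to its left, z up, the work surface at z = 0. Lengths are in m, angles in rad, forces in N, time in s.
With the tool pointing down it reaches from about 0.425 to 0.875 m from the base axis. Payload 4.7 kg.
Tool frame: the origin (TCP) lies at the very end of the fingers, on their centre line; the grasp point (between the pads) lies 19 mm behind it; z points along the fingers, y is the direction in which the jaws open and shut (so a half turn about z gives the same grasp; the last joint's range is limited). The gripper opens to 87 mm and grips with 3 to 60 N. Pads are 19 mm wide; open, the fingers measure 117 mm over their backs; the gripper's body (75 mm by 190 mm) begins 51 mm behind the grasp point.
Start: joints at [-1.203, 0.321, -0.07, 1.45, 0.023, 1.371, -0.057], TCP at [0.225, 0.61, 0.223] pointing down, gripper open.
Joint ranges: [-2.86, 2.86], [-0.3, 2.09], [-1.38, 1.24], [0.06, 2.45], [-1.56, 4.7], [0.09, 2.05], [-2.69, 2.69]. Speed limits (rad/s): [2.57, 2.57, 3.14, 3.14, 3.14, 3.14, 3.14].

### API

Orientations are given as a rotation vector (axis times angle).
In Python, from bench import ctrl gives the robot as it stands. The module is installed in compiled form; this text tells all that it offers.
- The arm moves only by the tool move_arm, never from a script. Its arguments are lists of equal length, an entry for each row: "dp": the shift along the tool's x, y, z in units of 30 mm (1.0 is 30 mm), a list of three; "turn": the turn about the tool's z in units of 5 degrees (1.0 is 5 degrees); "jaw": the opening, from -1 (shut) to 1 (fully open). A call has 1 to 5 rows; each row is the pose to reach, as a shift and turn from the pose commanded when the call began, along the tool's axes at that moment; what a row does not reach only later rows make up. A row lasts 1/10 s, in which the tool goes at most 50 mm and 8.59 degrees, less where a joint would pass 70% of its speed; a pose out of reach is approached as far as the arm can. A call with a gripper value outside its range is refused whole. The fingers move at their own pace and stop on an object; "grip_force" is the grip in N (left out, the last holds). Time passes only in rows, so rows that repeat a pose let the fingers close. It gives the time, the measured TCP pose, the force and the opening at its end, in the units of the state.
- ctrl.get_state(): the state, without advancing time (a new reading comes with each control period).
- ctrl.get_image(name): name is "scene" or "top"; returns the picture (420x560x3 uint8, red, green, blue); there is no depth.
- ctrl.camera_info(name): a dict with "intrinsics" (3x3 intrinsics, pixels), "extrinsics" (4x4, takes a point from world to camera coordinates). Camera axes: x right, y up, looking along -z (the intrinsics and any distortion apply to the point x, -y, -z); pixel columns grow to the right and rows downward; lengths in m; the calibration is good to about 2 mm. A picture is of the moment at which its call begins. camera_info takes no time and is no camera call.
- ctrl.close_job(): hands the job in, once; it reports no verdict.
Trained networks look in the newest picture that a camera, given by its name, has taken for a name from the list of things; names that differ only in an ending like _2 or _b are one class to them, and where a whole thing is asked for, a point or a joint stands for the part that bears it (a point fixed in the world has none). Each returns a list of dicts, best first, with "confidence" (0 to 1); they miss things now and then, are a little off and sometimes report something else, mostly with a low value. They report only what shows in the picture. A call takes as long as a camera call.
- ctrl.look_for(camera, target): "rect" ([centre column, centre row, width, height] in pixels, round what is visible of it).
- ctrl.masks_of(camera, target): "region" (420x560 bool, what is visible of it) and "rect" ([centre column, centre row, width, height] in pixels, round what is visible of it).
The state is a dict: "time": time; "joint_positions": joint angles; "qd": joint speeds; "joint_torque": joint torques, N m; "position": TCP position; "tool_rot": TCP orientation; "ft_force": force on the tool from outside, world axes, zero at the start; "torque": the same for the moment, N m; "grip_width": opening from 0.0 (shut) to 1.0 (fully open).
Only numpy, scipy, OpenCV 4.12 (cv2) and the standard library are available. Lean on these libraries where they do the work, as an engineer would, in place of code of your own. Each camera call takes 0.05 s, during which the arm holds its last target. There are 200 camera calls.

## Working session

There is one attempt and no reset: what is moved stays moved. The work goes in short steps, Python scripts to look and compute and a tool call to move; the robot and the scene stay as the last step left them, time stands still between calls to the robot, and variables do not carry over. Pictures are saved under pics/ and viewed, about 8 in all and at most 12, crops included, and the job is handed in when it is done.

Besides the shell and the picture viewer there is one more tool, called after "Call:" by a JSON object that holds its "op" and its "data", one argument or row to a line. move_arm: Moves the arm, as the interface text tells. Its arguments: {"type":"object","properties":{"dp":{"type":"array","items":{"type":"array","items":{"type":"number"}}},"turn":{"type":"array","items":{"type":"number"}},"jaw":{"type":"array","items":{"type":"number"}},"grip_force":{"type":"number"}},"required":["dp","turn","jaw"]}

```bash
mkdir -p pics; cat > h.py <<'E'
import numpy as np,cv2
from bench import ctrl
from scipy.spatial.transform import Rotation as R
def proj(cam,P):
    i=ctrl.camera_info(cam);K=np.array(i['intrinsics']);E=np.array(i['extrinsics'])
    P=np.atleast_2d(P);c=(E[:3,:3]@P.T).T+E[:3,3];c=c*[1,-1,-1];u=(K@c.T).T
    return u[:,:2]/u[:,2:]
def at_z(cam,px,z):
    i=ctrl.camera_info(cam);K=np.array(i['intrinsics']);E=np.array(i['extrinsics'])
    d=np.linalg.inv(K)@[px[0],px[1],1];d=E[:3,:3].T@(d*[1,-1,-1]);o=-E[:3,:3].T@E[:3,3]
    return o+d*(z-o[2])/d[2]
def snap(cam,name,draw=None):
    im=ctrl.get_image(cam);b=im[...,::-1].copy();cv2.imwrite(f'pics/{name}.png',b);return b
E
python3 - <<'E'
from h import *
a=snap('scene','s0');b=snap('top','t0')
for c in('scene','top'):
    print(c,np.round(ctrl.camera_info(c)['extrinsics'],3).tolist(),np.round(ctrl.camera_info(c)['intrinsics'],1).tolist(), [k for k in ctrl.camera_info(c)])
    for t in('dry_box','cartridge','tab','hatch','hatch_edge','hatch_hinge','handle_grip','probe_card','tweezers_steel'):
        print(t,[(np.round(d['rect']).astype(int).tolist(),round(d['confidence'],2)) for d in ctrl.look_for(c,t)[:2]])
s=ctrl.get_state();print(s['time'],s['position'],s['tool_rot'],s['grip_width'],R.from_rotvec(s['tool_rot']).as_matrix().round(3))
E
```

```text
scene [[0.154, -0.988, 0.023, -0.347], [0.539, 0.104, 0.836, -0.278], [-0.828, -0.116, 0.549, -0.602], [0.0, 0.0, 0.0, 1.0]] [[476.9, 0.0, 276.6], [0.0, 476.9, 210.5], [0.0, 0.0, 1.0]] ['intrinsics', 'extrinsics']
dry_box [([305, 176, 124, 159], 0.6)]
cartridge [([291, 201, 30, 9], 0.53)]
tab [([291, 203, 24, 11], 0.65)]
hatch [([345, 155, 38, 108], 0.6)]
hatch_edge [([347, 153, 43, 114], 0.88)]
hatch_hinge [([346, 156, 35, 117], 0.76)]
handle_grip [([345, 142, 46, 26], 0.89)]
probe_card [([247, 305, 52, 30], 0.68)]
tweezers_steel [([313, 306, 76, 13], 0.65)]
top [[0.1, -0.995, 0.001, -0.327], [0.975, 0.098, 0.2, -0.401], [-0.2, -0.019, 0.98, -0.891], [0.0, 0.0, 0.0, 1.0]] [[449.9, 0.0, 277.4], [0.0, 449.9, 208.9], [0.0, 0.0, 1.0]] ['intrinsics', 'extrinsics']
dry_box [([303, 154, 126, 126], 0.95)]
cartridge [([279, 175, 41, 42], 0.63)]
tab [([304, 155, 126, 129], 0.69), ([278, 174, 33, 37], 0.63)]
hatch [([344, 152, 47, 120], 0.81)]
hatch_edge [([343, 151, 46, 119], 0.84), ([283, 284, 5, 2], 0.62)]
hatch_hinge [([282, 283, 0, 4], 0.74), ([346, 148, 47, 122], 0.68)]
handle_grip [([343, 152, 45, 47], 0.86)]
probe_card [([258, 288, 38, 30], 0.58), ([303, 155, 123, 131], 0.16)]
tweezers_steel [([282, 284, 5, -2], 0.45)]
1.0 [0.22522502 0.60974022 0.22257385] [5.52892779e-01 3.09253616e+00 8.13492917e-05] 1.0018831102207515 [[-0.938  0.346  0.   ]
 [ 0.346  0.938  0.   ]
 [-0.     0.    -1.   ]]
```

View pics/s0.png

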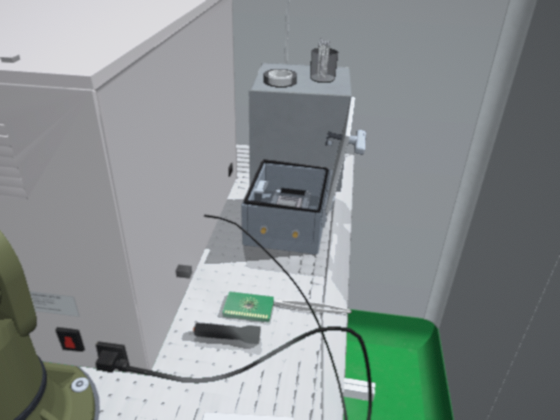

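View pics/t0.png

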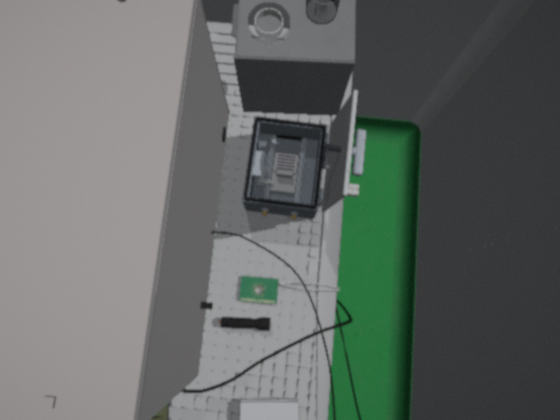

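```bash
python3 - <<'E'
from h import *
a=cv2.imread('pics/t0.png')[85:225,225:385];b=cv2.imread('pics/s0.png')[110:260,220:380]
a=cv2.resize(a,None,fx=4,fy=4,interpolation=cv2.INTER_CUBIC);b=cv2.resize(b,None,fx=4,fy=4,interpolation=cv2.INTER_CUBIC)
a=np.clip(a*1.8,0,255).astype('uint8')
cv2.imwrite('pics/tc.png',a);cv2.imwrite('pics/sc.png',b)
for p in [(258,120),(327,125),(246,207),(315,217)]: print(p,at_z('top',p,.098).round(4))
for p in [(275,162),(329,167),(246,205),(324,214)]: print(p,at_z('scene',p,.098).round(4))
E
```

```text
(258, 120) [ 0.5987 -0.2285  0.098 ]
(327, 125) [ 0.602  -0.3682  0.098 ]
(246, 207) [ 0.4176 -0.2248  0.098 ]
(315, 217) [ 0.4114 -0.3598  0.098 ]
(275, 162) [ 0.6032 -0.2514  0.098 ]
(329, 167) [ 0.6033 -0.3666  0.098 ]
(246, 205) [ 0.4249 -0.2259  0.098 ]
(324, 214) [ 0.4222 -0.3691  0.098 ]
```

View pics/tc.png

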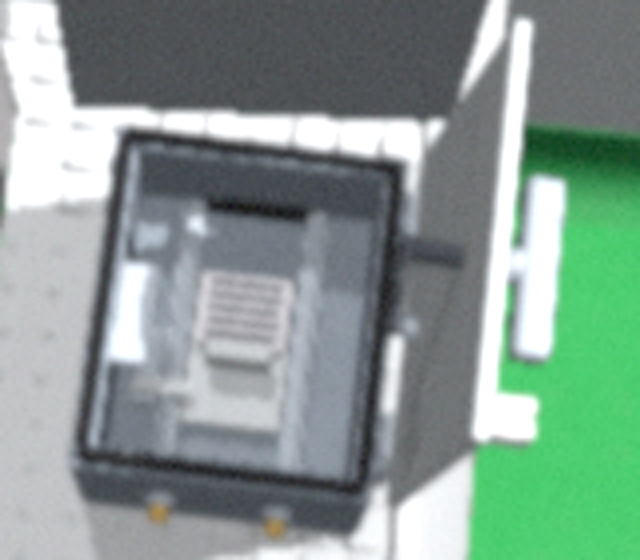

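View pics/sc.png

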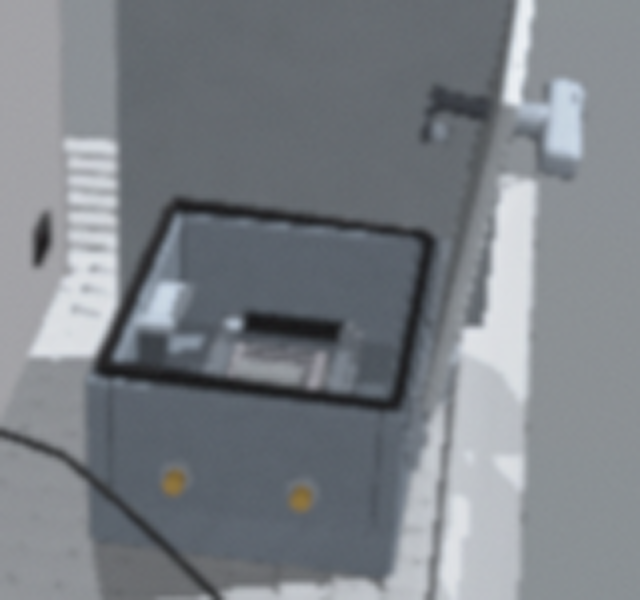

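```bash
cat > fit.py <<'E'
from h import *
from scipy.optimize import least_squares
T=np.array([(122,130),(405,162),(78,462),(360,492)])/4+[225,85]
S=np.array([(172,200),(435,237),(98,372),(398,407)])/4+[220,110]
def pts(p,z=.098):
    x,y,a,sx,sy=p
    L=np.array([(sx,sy),(sx,-sy),(-sx,sy),(-sx,-sy)]);c,s=np.cos(a),np.sin(a)
    return np.c_[L@np.array([[c,s],[-s,c]])+[x,y],np.full(4,z)]
f=lambda p:np.r_[(proj('top',pts(p))-T).ravel(),(proj('scene',pts(p))-S).ravel()]
r=least_squares(f,[.51,-.295,0,.09,.075]);print(r.x.round(4),r.fun.round(1))
f2=lambda q:f([*q,.09,.075]);r2=least_squares(f2,r.x[:3]);print(r2.x.round(4),r2.fun.round(1))
x,y,a=r.x[:3];B=lambda p:np.array([x+p[0]*np.cos(a)-p[1]*np.sin(a),y+p[0]*np.sin(a)+p[1]*np.cos(a),p[2]])
for d in (0,.03,.04,.05): print('tab',d,[((proj(c,B([.019-d,0,.064]))[0]-o)*4).round(0) for c,o in(('top',[225,85]),('scene',[220,110]))])
for th in (1.6,1.7,1.8,1.9):
    H=lambda u,w,xx=0:B([xx,-.08+u*np.cos(th)-w*np.sin(th),.098+u*np.sin(th)+w*np.cos(th)])
    print(th,'edge far/near',[((proj(c,H(.157,.008,xx))[0]-o)*4).round(0).tolist() for xx in(.092,-.092) for c,o in(('top',[225,85]),('scene',[220,110]))],'grip',[((proj(c,H(.11,.033))[0]-o)*4).round(0).tolist() for c,o in(('top',[225,85]),('scene',[220,110]))],H(.157,.008).round(3),H(.11,.033).round(3))
E
python3 fit.py
```

```text
[ 0.5157 -0.2928 -0.0273  0.0861  0.0702] [ 1.   0.  -0.7  0.4 -0.  -0.7  1.1  0.8 -0.2  0.8 -0.5 -1.5 -0.7 -0.2
  0.   0.1]
[ 0.5166 -0.2927 -0.0274] [-1.  -2.5  1.8 -1.6 -2.7  0.5  3.3  2.6 -1.9 -0.5  1.9 -2.4 -3.7  0.3
  2.4  1.3]
tab 0 [array([246., 294.]), array([279., 336.])]
tab 0.03 [array([239., 349.]), array([269., 366.])]
tab 0.04 [array([236., 368.]), array([266., 377.])]
tab 0.05 [array([234., 387.]), array([262., 388.])]
1.6 edge far/near [[496.0, 14.0], [508.0, -58.0], [452.0, 438.0], [480.0, 97.0]] grip [[513.0, 266.0], [537.0, 117.0]] [ 0.513 -0.385  0.255] [ 0.513 -0.409  0.207]
1.7 edge far/near [[532.0, 21.0], [540.0, -51.0], [490.0, 444.0], [519.0, 105.0]] grip [[536.0, 272.0], [559.0, 127.0]] [ 0.513 -0.401  0.253] [ 0.512 -0.42   0.203]
1.8 edge far/near [[567.0, 29.0], [571.0, -41.0], [527.0, 450.0], [556.0, 117.0]] grip [[557.0, 278.0], [581.0, 140.0]] [ 0.512 -0.416  0.249] [ 0.512 -0.43   0.198]
1.9 edge far/near [[599.0, 39.0], [601.0, -28.0], [561.0, 458.0], [592.0, 132.0]] grip [[576.0, 286.0], [600.0, 155.0]] [ 0.512 -0.431  0.244] [ 0.512 -0.44   0.191]
```

```bash
python3 - <<'E'
from h import *
for c in('scene','top'):
    E=np.array(ctrl.camera_info(c)['extrinsics']);print(c,'campos',(-E[:3,:3].T@E[:3,3]).round(3))
    print('origin',proj(c,[[0,0,0],[0,0,.3],[.225,.61,.22]]).round(0).tolist())
for n,c,px,z in [('cab foot','top',(232,112),0),('cabfootmid','top',(300,112),0),('cabfoot','top',(340,114),0),('wall foot','top',(228,112),0),('wallfoot','top',(212,230),0),('wallfoot','top',(188,370),0),('wallcorner scene','scene',(155,370),0),('wallfoot sc','scene',(205,255),0),('wallfoot sc','scene',(237,175),0),('cabsc','scene',(250,170),0)]:
    print(n,px,at_z(c,px,z).round(3))
E
```

```text
scene campos [-0.295 -0.384  0.571]
origin [[2.0, 430.0], [-94.0, 240.0], [-311.0, 152.0]]
top campos [ 0.246 -0.302  0.954]
origin [[112.0, 411.0], [32.0, 466.0], [-283.0, 257.0]]
cab foot (232, 112) [ 0.652 -0.159  0.   ]
cabfootmid (300, 112) [ 0.668 -0.312  0.   ]
cabfoot (340, 114) [ 0.672 -0.403  0.   ]
wall foot (228, 112) [ 0.651 -0.15   0.   ]
wallfoot (212, 230) [ 0.38  -0.149  0.   ]
wallfoot (188, 370) [ 0.092 -0.138  0.   ]
wallcorner scene (155, 370) [ 0.121 -0.156  0.   ]
wallfoot sc (205, 255) [ 0.388 -0.153  0.   ]
wallfoot sc (237, 175) [ 0.703 -0.143  0.   ]
cabsc (250, 170) [ 0.735 -0.169  0.   ]
```

```bash
python3 - <<'E'
from h import *
for z in (.2,.25,.3,.35,.4,.45): print(z,'top',proj('top',[[.12,-.15,z],[.38,-.15,z],[.65,-.15,z],[.9,-.15,z]]).round(0).tolist(),'sc',proj('scene',[[.12,-.15,z],[.38,-.15,z],[.65,-.15,z],[.9,-.15,z]]).round(0).tolist())
E
```

```text
0.2 top [[174.0, 371.0], [196.0, 212.0], [216.0, 68.0], [232.0, -50.0]] sc [[131.0, 261.0], [195.0, 163.0], [232.0, 105.0], [255.0, 70.0]]
0.25 top [[166.0, 377.0], [190.0, 206.0], [212.0, 53.0], [230.0, -71.0]] sc [[124.0, 228.0], [193.0, 135.0], [232.0, 82.0], [255.0, 50.0]]
0.3 top [[157.0, 383.0], [184.0, 199.0], [208.0, 36.0], [227.0, -95.0]] sc [[118.0, 190.0], [190.0, 105.0], [231.0, 57.0], [255.0, 29.0]]
0.35 top [[147.0, 390.0], [177.0, 191.0], [203.0, 17.0], [224.0, -121.0]] sc [[110.0, 148.0], [188.0, 73.0], [230.0, 31.0], [255.0, 7.0]]
0.4 top [[135.0, 398.0], [168.0, 181.0], [197.0, -5.0], [220.0, -152.0]] sc [[101.0, 102.0], [185.0, 38.0], [229.0, 4.0], [255.0, -16.0]]
0.45 top [[120.0, 408.0], [158.0, 170.0], [190.0, -31.0], [215.0, -187.0]] sc [[91.0, 49.0], [182.0, 0.0], [229.0, -26.0], [255.0, -40.0]]
```

Call:
{"op": "move_arm", "data": {
  "dp": [
    [0,0,-1.6],
    [0,0,-3.2],
    [0,0,-4.8],
    [0,0,-6.4],
    [0,0,-8]
  ],
  "turn": [0,0,0,0,0],
  "jaw": [-1,-1,-1,-1,-1],
  "grip_force": 20
}}

```text
time: 1.5
position: [0.2251, 0.6093, 0.465]
tool_rot: [0.553, 3.092, 0.001]
ft_force: [0.6, 1.1, 0.5]
grip_width: 0.632
```

Call:
{"op": "move_arm", "data": {
  "dp": [
    [0,0,-0.5],
    [0,0,-1],
    [0,0,-1.5],
    [0,0,-1.5],
    [0,0,-1.5]
  ],
  "turn": [0,1.5,3,4.7,6.3],
  "jaw": [-1,-1,-1,-1,-1]
}}

```text
time: 2.0
position: [0.2253, 0.6099, 0.5082]
tool_rot: [-1.38, -2.822, -0.002]
ft_force: [-0.3, 0.3, -0.4]
grip_width: 0.172
```

Call:
{"op": "move_arm", "data": {
  "dp": [
    [-1.5,0.1,0],
    [-3,0.2,0],
    [-4.5,0.3,0],
    [-6,0.5,0],
    [-7.6,0.6,0]
  ],
  "turn": [1.6,3.2,4.8,6.4,7.9],
  "jaw": [-1,-1,-1,-1,-1]
}}

```text
time: 2.5
position: [0.3813, 0.4406, 0.5076]
tool_rot: [-2.251, -2.191, -0.001]
ft_force: [1.3, 1.2, -0.2]
grip_width: 0.005
```

Call:
{"op": "move_arm", "data": {
  "dp": [
    [-1.4,0.8,0],
    [-2.8,1.6,0],
    [-4.2,2.4,0],
    [-5.6,3.2,0],
    [-7,4,0]
  ],
  "turn": [0,0,0,0,0],
  "jaw": [-1,-1,-1,-1,-1]
}}

```text
time: 3.0
position: [0.4963, 0.2272, 0.508]
tool_rot: [-2.246, -2.197, -0.002]
ft_force: [0.2, -0.1, 0.2]
grip_width: 0.003
```

Call:
{"op": "move_arm", "data": {
  "dp": [
    [-1.6,0.2,0],
    [-3.2,0.4,0],
    [-4.8,0.6,0],
    [-6.4,0.6,0],
    [-8,0.6,0]
  ],
  "turn": [0,0,0,0,0],
  "jaw": [-1,-1,-1,-1,-1]
}}

```text
time: 3.5
position: [0.5081, -0.0132, 0.5078]
tool_rot: [2.246, 2.197, 0.001]
ft_force: [0.2, 0.1, 0.4]
grip_width: 0.002
```

Call:
{"op": "move_arm", "data": {
  "dp": [
    [-1.6,-0.2,0],
    [-3.2,-0.4,0],
    [-4.8,-0.6,0],
    [-6.4,-0.8,0],
    [-8,-1,0]
  ],
  "turn": [0,0,0,0,0],
  "jaw": [-1,-1,-1,-1,-1]
}}

```text
time: 4.0
position: [0.4723, -0.2522, 0.5081]
tool_rot: [2.245, 2.197, 0.002]
ft_force: [0.8, -0.7, -0.3]
grip_width: 0.005
```

Call:
{"op": "move_arm", "data": {
  "dp": [
    [-0.8,-0.1,1],
    [-1.3,-0.1,2.4],
    [-1.3,-0.1,4],
    [-1.3,-0.1,5.6],
    [-1.3,-0.1,7]
  ],
  "turn": [0,0,0,0,0],
  "jaw": [-1,-1,-1,-1,-1]
}}

```text
time: 4.5
position: [0.4686, -0.289, 0.2954]
tool_rot: [-2.246, -2.196, -0.001]
ft_force: [0.4, 1.0, -0.1]
grip_width: 0.009
```

Call:
{"op": "move_arm", "data": {
  "dp": [
    [0,0,1],
    [0,0,2],
    [0,0,3],
    [0,0,4],
    [0,0,4]
  ],
  "turn": [0,0,0,0,0],
  "jaw": [-1,-1,-1,-1,-1]
}}

```text
time: 5.0
position: [0.4669, -0.2877, 0.1739]
tool_rot: [-2.241, -2.192, 0.005]
ft_force: [-1.0, 0.0, 0.4]
grip_width: 0.007
```

```bash
python3 - <<'E'
from h import *
a=snap('top','t1')[85:225,225:385];b=snap('scene','s1')[60:270,180:400]
a=cv2.convertScaleAbs(cv2.resize(a,(480,420),interpolation=cv2.INTER_CUBIC),alpha=1.5);b=cv2.resize(b,(440,420),interpolation=cv2.INTER_CUBIC)
cv2.imwrite('pics/c1.png',cv2.hconcat([a,b])[:, :800]if 0 else cv2.resize(cv2.hconcat([a,b]),(800,365)))
s=ctrl.get_state();print(s['position'],s['tool_rot'],s['ft_force'],s['joint_positions'])
E
```

```text
[ 0.46935334 -0.2894447   0.17812283] [-2.24599511e+00 -2.19659143e+00  2.89545611e-04] [ 0.60236267  0.340789   -0.38036773] [-0.21423219  0.1675898   0.79879545  1.78358973 -0.12639077  1.24303775
  0.59615977]
```

View pics/c1.png

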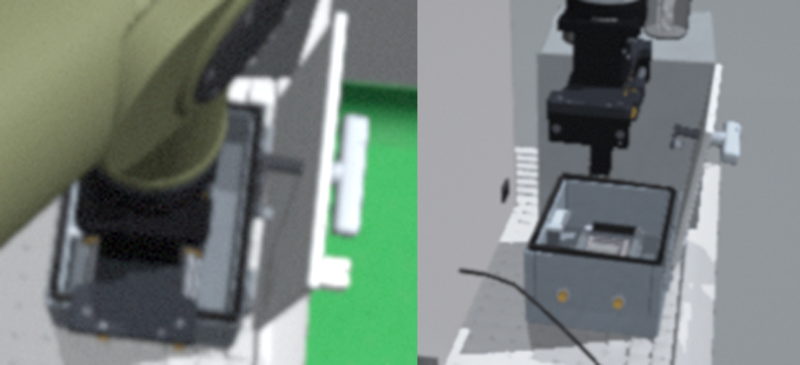

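Call:
{"op": "move_arm", "data": {
  "dp": [
    [0,0,1],
    [0,0,2],
    [0,0,2.8],
    [0,0,3.5],
    [0,0,4.1]
  ],
  "turn": [0,0,0,0,0],
  "jaw": [-1,-1,-1,-1,-1]
}}

```text
time: 5.6
position: [0.471, -0.2899, 0.0557]
tool_rot: [2.243, 2.195, 0.002]
ft_force: [0.8, 0.4, -0.4]
grip_width: 0.008
```

Call:
{"op": "move_arm", "data": {
  "dp": [
    [0,0.2,0],
    [0,0.3,0],
    [0,0.4,0],
    [0,0.5,0],
    [0,0.6,0]
  ],
  "turn": [0,0,0,0,0],
  "jaw": [-1,-1,-1,-1,-1]
}}

```text
time: 6.1
position: [0.4883, -0.29, 0.0555]
tool_rot: [2.245, 2.196, 0.001]
ft_force: [0.1, -0.2, 0.3]
grip_width: 0.002
```

Call:
{"op": "move_arm", "data": {
  "dp": [
    [0,0.2,0],
    [0,0.3,0],
    [0,0.4,0],
    [0,0.5,0],
    [0,0.6,0]
  ],
  "turn": [0,0,0,0,0],
  "jaw": [-1,-1,-1,-1,-1]
}}

```text
time: 6.6
position: [0.5022, -0.2904, 0.054]
tool_rot: [-2.244, -2.191, 0.005]
ft_force: [-7.2, 0.7, 5.3]
grip_width: 0.003
```

Call:
{"op": "move_arm", "data": {
  "dp": [
    [0,0.1,0],
    [0,0.2,0],
    [0,0.3,0],
    [0,0.4,0],
    [0,0.4,0]
  ],
  "turn": [0,0,0,0,0],
  "jaw": [-1,-1,-1,-1,-1]
}}

```text
time: 7.1
position: [0.5157, -0.2908, 0.054]
tool_rot: [-2.245, -2.194, 0.003]
ft_force: [-5.2, -0.2, 2.1]
grip_width: 0.007
```

Sliding with the expected force. Continue to the stop.

Call:
{"op": "move_arm", "data": {
  "dp": [
    [0,0.1,0],
    [0,0.15,0],
    [0,0.2,0],
    [0,0.2,0]
  ],
  "turn": [0,0,0,0],
  "jaw": [-1,-1,-1,-1]
}}

```text
time: 7.5
position: [0.5226, -0.2909, 0.0541]
tool_rot: [-2.246, -2.196, 0.002]
ft_force: [-3.8, -1.9, -2.1]
grip_width: 0.003
```

Call:
{"op": "move_arm", "data": {
  "dp": [
    [0,0.1,0],
    [0,0.15,0],
    [0,0.2,0],
    [0,0.2,0]
  ],
  "turn": [0,0,0,0],
  "jaw": [-1,-1,-1,-1]
}}

```text
time: 7.9
position: [0.5266, -0.2909, 0.0542]
tool_rot: [-2.244, -2.193, 0.004]
ft_force: [-10.3, 0.4, 3.4]
grip_width: 0.006
```

Call:
{"op": "move_arm", "data": {
  "dp": [
    [0,0.1,0],
    [0,0.15,0],
    [0,0.15,0],
    [0,0.15,0]
  ],
  "turn": [0,0,0,0],
  "jaw": [-1,-1,-1,-1]
}}

```text
time: 8.3
position: [0.5268, -0.2909, 0.0541]
tool_rot: [-2.24, -2.186, 0.009]
ft_force: [-20.7, 2.2, 12.1]
grip_width: 0.006
```

Call:
{"op": "move_arm", "data": {
  "dp": [
    [0,-0.4,0],
    [0,-0.8,0],
    [0,-0.8,-1],
    [0,-0.8,-2.4],
    [0,-0.8,-4]
  ],
  "turn": [0,0,0,0,0],
  "jaw": [-1,-1,-1,-1,-1]
}}

```text
time: 8.8
position: [0.5101, -0.2892, 0.1754]
tool_rot: [2.245, 2.198, 0.002]
ft_force: [0.9, -0.4, 0.5]
grip_width: 0.008
```

Call:
{"op": "move_arm", "data": {
  "dp": [
    [0,-0.8,-1.4],
    [0,-1.6,-2.8],
    [0,-2.4,-4.2],
    [0,-3.4,-4.4],
    [0,-4.4,-4.4]
  ],
  "turn": [0,0,0,0,0],
  "jaw": [-1,-1,-1,-1,-1]
}}

```text
time: 9.3
position: [0.3787, -0.2878, 0.3091]
tool_rot: [2.241, 2.194, 0.007]
ft_force: [-0.2, 0.3, 0.1]
grip_width: 0.005
```

```bash
python3 - <<'E'
from h import *
a=snap('top','t2')[85:225,225:385];b=snap('scene','s2')[60:270,180:400]
a=cv2.convertScaleAbs(cv2.resize(a,(480,420),interpolation=cv2.INTER_CUBIC),alpha=1.5);b=cv2.resize(b,(440,420),interpolation=cv2.INTER_CUBIC)
cv2.imwrite('pics/c2.png',cv2.resize(cv2.hconcat([a,b]),(800,365)))
s=ctrl.get_state();print(s['time'],s['position'],s['tool_rot'],s['ft_force'],s['joint_positions'])
E
```

```text
9.4 [ 0.37587885 -0.28828979  0.30808355] [2.24614077 2.19239283 0.01007918] [-0.03720026 -0.56241821 -0.69228094] [-0.27612061 -0.17031541  0.78561167  1.7556197   0.11510921  1.50280785
  0.47067189]
```

View pics/c2.png

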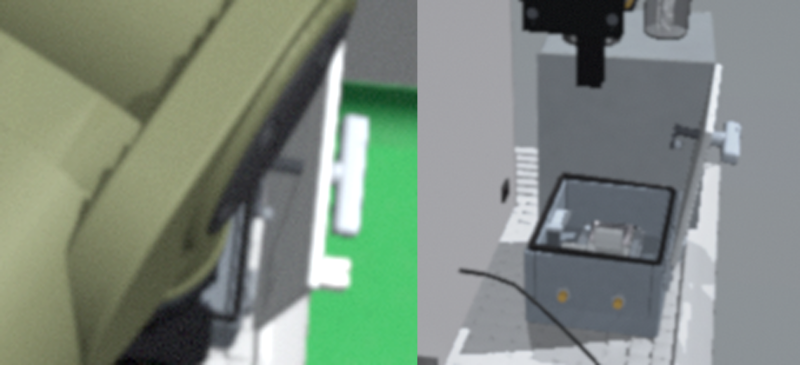

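Call:
{"op": "move_arm", "data": {
  "dp": [
    [-1.2,0.5,0],
    [-2.4,1,0],
    [-3.6,1.6,0],
    [-4.85,2.25,0],
    [-4.85,2.25,0]
  ],
  "turn": [0,0,0,0,0],
  "jaw": [-1,-1,-1,-1,-1]
}}

```text
time: 9.9
position: [0.4443, -0.4377, 0.3018]
tool_rot: [-2.246, -2.193, 0.014]
ft_force: [-1.0, 1.0, -0.7]
grip_width: 0.003
```

Call:
{"op": "move_arm", "data": {
  "dp": [
    [0,0,0.8],
    [0,0,1.6],
    [0,0,2.4],
    [0,0,2.8],
    [0,0,2.8]
  ],
  "turn": [0,0,0,0,0],
  "jaw": [-1,-1,-1,-1,-1]
}}

```text
time: 10.4
position: [0.4424, -0.4327, 0.2212]
tool_rot: [-2.243, -2.197, -0.001]
ft_force: [-0.0, 0.0, 0.6]
grip_width: 0.007
```

```bash
python3 - <<'E'
from h import *
b=snap('scene','s3')[60:270,200:420]
a=snap('top','t3')[60:225,265:425]
cv2.imwrite('pics/c3.png',cv2.hconcat([cv2.resize(b,(400,382)),cv2.convertScaleAbs(cv2.resize(a,(370,382),interpolation=cv2.INTER_CUBIC),alpha=1.5)]))
s=ctrl.get_state();print(s['time'],s['position'],s['tool_rot'],s['ft_force'],s['joint_positions'])
E
```

```text
10.5 [ 0.44283915 -0.43424162  0.22356875] [2.24375527e+00 2.19645675e+00 1.15289706e-03] [ 0.18504707 -0.13047452 -0.20326531] [-0.02969638  0.3659718   0.97686589  1.55923216 -0.30788138  1.37863875
  0.95385344]
```

View pics/c3.png

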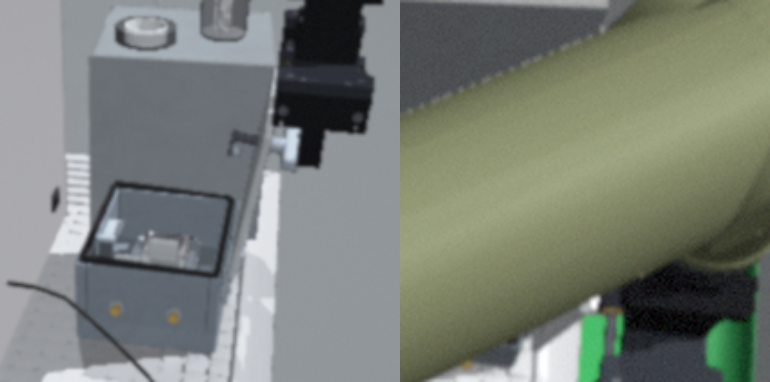

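Call:
{"op": "move_arm", "data": {
  "dp": [
    [0.5,0,-0.1],
    [0.9,0,-0.2],
    [1.4,0,-0.25],
    [1.85,0,-0.25],
    [2.3,0,-0.25]
  ],
  "turn": [0,0,0,0,0],
  "jaw": [-1,-1,-1,-1,-1]
}}

```text
time: 11.0
position: [0.4441, -0.3677, 0.2324]
tool_rot: [2.243, 2.19, -0.001]
ft_force: [1.4, -4.2, -1.5]
grip_width: 0.006
```

Call:
{"op": "move_arm", "data": {
  "dp": [
    [0.4,0,0.05],
    [0.8,0,0.15],
    [1.2,0,0.3],
    [1.5,0,0.4],
    [1.7,0,0.5]
  ],
  "turn": [0,0,0,0,0],
  "jaw": [-1,-1,-1,-1,-1]
}}

```text
time: 11.5
position: [0.4455, -0.3146, 0.2162]
tool_rot: [2.244, 2.195, 0.002]
ft_force: [0.8, -2.8, 1.4]
grip_width: 0.003
```

Call:
{"op": "move_arm", "data": {
  "dp": [
    [0.3,0,0.2],
    [0.6,0,0.4],
    [0.85,0,0.65],
    [1.05,0,0.85],
    [1.25,0,1.2]
  ],
  "turn": [0,0,0,0,0],
  "jaw": [-1,-1,-1,-1,-1]
}}

```text
time: 12.0
position: [0.4456, -0.2761, 0.1785]
tool_rot: [-2.245, -2.197, -0.001]
ft_force: [-0.1, -0.3, 2.0]
grip_width: 0.002
```

Call:
{"op": "move_arm", "data": {
  "dp": [
    [0.2,0,0.3],
    [0.4,0,0.6],
    [0.55,0,0.9],
    [0.65,0,1.2],
    [0.75,0,1.5]
  ],
  "turn": [0,0,0,0,0],
  "jaw": [-1,-1,-1,-1,-1]
}}

```text
time: 12.5
position: [0.4458, -0.2539, 0.1331]
tool_rot: [-2.246, -2.196, 0.0]
ft_force: [0.3, -1.0, 0.1]
grip_width: 0.002
```

```bash
python3 - <<'E'
from h import *
b=snap('scene','s4')[60:270,200:420]
a=snap('top','t4')[60:225,225:385]
cv2.imwrite('pics/c4.png',cv2.hconcat([cv2.resize(b,(400,382)),cv2.convertScaleAbs(cv2.resize(a,(370,382),interpolation=cv2.INTER_CUBIC),alpha=1.5)]))
s=ctrl.get_state();print(s['time'],s['position'],s['tool_rot'],s['ft_force'],s['joint_positions'])
E
```

```text
12.6 [ 0.44507323 -0.25344328  0.13247476] [-2.24377594e+00 -2.19532291e+00  2.06958867e-03] [-0.44573885 -0.05777964  0.09881047] [-0.40795339  0.12487444  0.93895432  1.92840262 -0.10995146  1.14423368
  0.55136268]
```

View pics/c4.png

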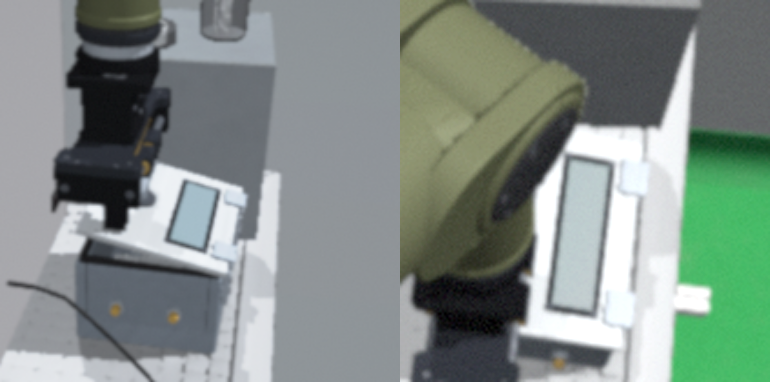

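Call:
{"op": "move_arm", "data": {
  "dp": [
    [0,0,0.2],
    [0,0,0.4],
    [0.1,0,0.55],
    [0.1,0,0.7],
    [0.1,0,0.8]
  ],
  "turn": [0,0,0,0,0],
  "jaw": [-1,-1,-1,-1,-1]
}}

```text
time: 13.1
position: [0.4461, -0.2511, 0.1098]
tool_rot: [-2.245, -2.196, -0.0]
ft_force: [-1.8, 2.5, 8.7]
grip_width: 0.006
```

Call:
{"op": "move_arm", "data": {
  "dp": [
    [0,0,0.1],
    [0,0,0.15],
    [0,0,0.15]
  ],
  "turn": [0,0,0],
  "jaw": [-1,-1,-1]
}}

```text
time: 13.4
position: [0.4461, -0.2508, 0.1069]
tool_rot: [-2.244, -2.195, -0.002]
ft_force: [-4.1, 3.3, 13.4]
grip_width: 0.005
```

Call:
{"op": "move_arm", "data": {
  "dp": [
    [0,0,-0.8],
    [0,0,-1.8],
    [-0.4,0.3,-2.5],
    [-0.9,0.8,-2.8],
    [-1.45,1.25,-2.8]
  ],
  "turn": [0,0,0,0,0],
  "jaw": [-1,-1,-1,-1,-1]
}}

```text
time: 13.9
position: [0.4847, -0.2962, 0.1915]
tool_rot: [2.242, 2.196, 0.005]
ft_force: [0.5, 0.1, -0.5]
grip_width: 0.007
```

```bash
python3 - <<'E'
from h import *
b=snap('scene','s5')[100:260,220:380]
a=snap('top','t5')[85:245,225:385]
cv2.imwrite('pics/c5.png',cv2.hconcat([cv2.resize(b,(400,400),interpolation=cv2.INTER_CUBIC),cv2.convertScaleAbs(cv2.resize(a,(400,400),interpolation=cv2.INTER_CUBIC),alpha=1.3)]))
s=ctrl.get_state();print(s['time'],s['position'],s['tool_rot'],s['ft_force'])
for c in('scene','top'):
  print(c,[(np.round(d['rect']).tolist(),round(d['confidence'],2)) for d in ctrl.look_for(c,'handle_grip')[:2]],proj(c,[.5165,-.2638,.134]))
E
```

```text
14.0 [ 0.4837516  -0.297675    0.18977667] [ 2.24556838  2.19347809 -0.00318147] [-0.15566191  0.03373245 -0.18513399]
scene [([275.0, 166.0, 17.0, 27.0], 0.79)] [[274.71798838 166.38390044]]
top [] [[270.97269453 154.62435716]]
```

View pics/c5.png

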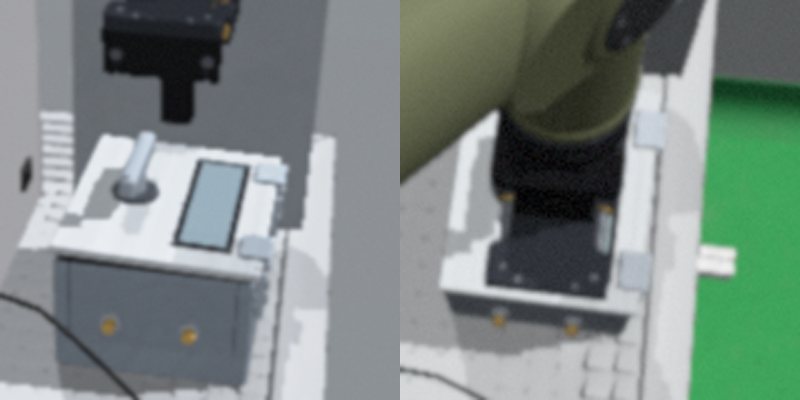

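Call:
{"op": "move_arm", "data": {
  "dp": [
    [0,0,0.7],
    [0,0,1.4],
    [0,0,2.05],
    [0,0,2.05]
  ],
  "turn": [0,0,0,0],
  "jaw": [-1,-1,-1,-1]
}}

```text
time: 14.5
position: [0.4804, -0.2935, 0.1255]
tool_rot: [-2.242, -2.193, 0.002]
ft_force: [0.0, -0.6, -0.3]
grip_width: 0.006
```

Call:
{"op": "move_arm", "data": {
  "dp": [
    [0.25,-0.04,0],
    [0.5,-0.08,0],
    [0.7,-0.13,0],
    [0.85,-0.17,0],
    [0.95,-0.19,0]
  ],
  "turn": [0,0,0,0,0],
  "jaw": [-1,-1,-1,-1,-1]
}}

```text
time: 15.0
position: [0.4779, -0.2666, 0.1287]
tool_rot: [2.245, 2.197, 0.001]
ft_force: [0.5, -0.9, 0.6]
grip_width: 0.009
```

Call:
{"op": "move_arm", "data": {
  "dp": [
    [0.12,0,0],
    [0.25,0,0],
    [0.37,0,0],
    [0.55,0.04,0],
    [0.73,0.1,0]
  ],
  "turn": [0,0,0,0,0],
  "jaw": [-1,-1,-1,-1,-1]
}}

```text
time: 15.5
position: [0.4803, -0.2464, 0.1279]
tool_rot: [2.246, 2.195, -0.004]
ft_force: [-2.1, -6.6, -0.6]
grip_width: 0.007
```

Call:
{"op": "move_arm", "data": {
  "dp": [
    [0.12,0.08,0],
    [0.22,0.15,0],
    [0.32,0.22,0],
    [0.4,0.3,0],
    [0.48,0.4,0]
  ],
  "turn": [0,0,0,0,0],
  "jaw": [-1,-1,-1,-1,-1]
}}

```text
time: 16.0
position: [0.49, -0.2329, 0.1271]
tool_rot: [-2.246, -2.192, 0.009]
ft_force: [-7.0, -4.1, -0.6]
grip_width: 0.004
```

Call:
{"op": "move_arm", "data": {
  "dp": [
    [0.04,0.1,0],
    [0.06,0.2,0],
    [0.08,0.3,0],
    [0.08,0.4,0],
    [0.08,0.4,0]
  ],
  "turn": [0,0,0,0,0],
  "jaw": [-1,-1,-1,-1,-1]
}}

```text
time: 16.5
position: [0.498, -0.2295, 0.1265]
tool_rot: [-2.239, -2.185, 0.014]
ft_force: [-17.3, -0.2, 8.3]
grip_width: -0.001
```

Call:
{"op": "move_arm", "data": {
  "dp": [
    [0,-0.5,0],
    [0,-0.9,0],
    [0,-0.9,-1.2],
    [0,-0.9,-2.6],
    [0,-0.9,-4]
  ],
  "turn": [0,0,0,0,0],
  "jaw": [-1,-1,-1,-1,-1]
}}

```text
time: 17.0
position: [0.4784, -0.2271, 0.2493]
tool_rot: [-2.244, -2.196, -0.001]
ft_force: [0.4, 0.5, 0.7]
grip_width: 0.007
```

```bash
python3 - <<'E'
from h import *
b=snap('scene','s6')[100:350,180:380]
cv2.imwrite('pics/c6.png',cv2.resize(b,(480,600),interpolation=cv2.INTER_CUBIC))
s=ctrl.get_state();print(s['time'],s['position'],s['ft_force'])
print([(np.round(d['rect']).tolist(),round(d['confidence'],2)) for d in ctrl.look_for('scene','handle_grip')[:2]])
E
```

```text
17.05 [ 0.48189154 -0.22889417  0.25635402] [ 3.4159722  -2.10585668  5.04196839]
[([274.0, 167.0, 48.0, 18.0], 0.95), ([289.0, 183.0, 98.0, 56.0], 0.71)]
```

View pics/c6.png

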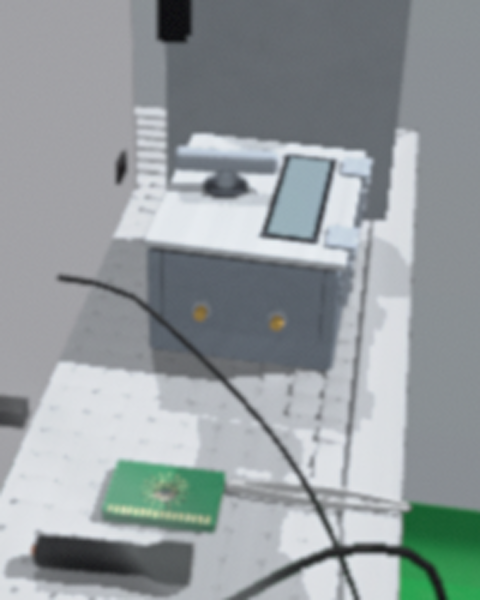

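```bash
python3 - <<'E'
from h import *
for f in(1.2,1.3,1.4,1.45):
    a=-.0273-f+np.pi;e=np.array([np.cos(a),np.sin(a),0])*.042;C=np.array([.5165,-.2638,.140])
    print(f,((proj('scene',[C+e,C-e])-[180,100])*2.4).round(0).tolist())
for i in range(3): ctrl.get_image('top');s=ctrl.get_state();print(s['time'],s['position'].round(4),s['ft_force'].round(1),np.abs(s['qd']).max())
E
```

```text
1.2 [[176.0, 156.0], [278.0, 149.0]]
1.3 [[175.0, 154.0], [279.0, 152.0]]
1.4 [[175.0, 151.0], [280.0, 154.0]]
1.45 [[176.0, 150.0], [280.0, 155.0]]
17.15 [ 0.4806 -0.228   0.2508] [ 0.  -0.1 -0.5] 0.07547842276691971
17.2 [ 0.4794 -0.2275  0.2488] [-0.5  0.7 -0.7] 0.04759884663342847
17.25 [ 0.4786 -0.2273  0.2476] [-0.4 -0.1 -0.7] 0.02679551224334202
```

```bash
python3 -c "
from bench import ctrl
print(ctrl.close_job())"
```

```text
the job is handed in; nothing more can be done
None
```

The dry box should be airtight again, and the job is handed in at about 17 s of the 61 s allowed. No verdict was reported.

- **Cartridge:** I pushed it along the dovetail until it met the stop. The force rose to about 21 N with no further movement. In the next picture the tab sat where the home position projects. The catch itself was too small to see, so I take it to be up only because the cartridge was against the stop.
- **Hatch:** I swung it down and pressed it onto its gasket with the handle still free. The handle then showed within a pixel of where a shut hatch puts it.
- **T-handle:** I turned it clockwise until it hit its stop, with about 17 N at the bar. In the last picture the slope of the bar fits about 1.4 to 1.45 rad. I did not measure the hatch angle after latching; I infer it is tight from the handle position.
- **Probe card and tweezers:** they lie in front of the box and the arm never came near them, but I did not measure their positions again.
- **Last readings:** one force reading, taken just as the arm stopped after lifting clear, showed about 6 N. The next three were within sensor noise (under 1.1 N), with the arm free in the air, so I put it down to the stop.

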